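# Load a vice jaw under the hold-down flap of a grinding jig

### The arm

A 6-joint arm with a two-finger parallel gripper is mounted at the origin on the work surface. World frame = base frame: x ahead of the robot, y to its left, z up, the work surface at z = 0. Lengths are in m, angles in degrees, forces in N, time in s.
With the tool pointing down it reaches from about 0.4 to 0.825 m from the base axis. Payload 7 kg.
Tool frame: the origin (TCP) lies between the finger pads; the fingertips stand r.nose_length ahead of it and the grasp point (between the pads) lies 2 mm behind it (r.nose_length is the distance from the TCP to the fingertips, in m); y points along the fingers, x is the direction in which the jaws open and shut, and the axes are right-handed (so a half turn about y gives the same grasp; the last joint's range is limited). The gripper opens to 88 mm and grips with 3 to 60 N. Pads are 19 mm wide; open, the fingers measure 130 mm over their backs; the gripper's body (78 mm by 193 mm) begins 47 mm behind the grasp point.
Start: joints at [-50.873, 20.546, 0.682, 0, -70.136, -16.507], TCP at [0.26, -0.623, 0.244] pointing down, gripper open.
Joint ranges: [-176.03, 176.03], [-82.01, 121.73], [-58.28, 71.71], [-173.87, 95.51], [-174.79, -0.11], [-173.66, 173.66]. Speed limits (degrees/s): [136.94, 136.94, 172.46, 180, 180, 180].

### API

Orientations are given as [roll, pitch, yaw] about the fixed x, y, z axes, in that order (R = Rz(yaw) Ry(pitch) Rx(roll)).
In Python, from plant import readout, vision, r, spotter gives the robot as it stands.
- The arm moves only by the tool servo_tool, never from a script. Its argument "steps" is a list that holds one entry, the list of rows, each a list of 6 numbers: the shift along the tool's x, y, z in m, then the turn, a rotation vector about the tool's x, y, z in rad. A call has 1 to 20 rows; each row shifts and turns the commanded pose from where the row before left it, along the tool's axes as they then stand; what a row does not reach is not made up. A row lasts 1/10 s, in which the tool goes at most 50 mm and 8.59 degrees, less where a joint would pass 70% of its speed; a pose out of reach is approached as far as the arm can. A call with a gripper value outside its range is refused whole. "jaw" is the closure in counts, from 0 (fully open) to 255 (shut), set as the call begins (left out, the last holds). The fingers move at their own pace and stop on an object; "grip_force" is the grip in N (left out, the last holds). Time passes only in rows, so rows that do not move let the fingers close. It gives the time, the measured TCP pose, the force and the opening at its end, in the units of the state.
- readout.get_state(): the state, without advancing time (a new reading comes with each control period).
- vision.capture(name): name is "scene" or "top" or "wrist"; returns a dict with "img" (480x640x3 uint8, red, green, blue), "fx", "fy", "cx", "cy" (pixels), "rvec" (rotation vector, rad) and "tvec" (3), from world to camera coordinates, as OpenCV has them; the wrist camera has in their place "tool_from_camera" (4x4, takes a point from camera to tool coordinates, whose origin is the TCP and whose axes are the tool frame's). Camera axes: x right, y down, z forward; pixel columns grow to the right and rows downward; lengths in m; the calibration is good to about 2 mm. A picture is of the moment at which its call begins: read the wrist's pose just before it. There is no depth.
- r.close_job(): hands the job in, once; it reports no verdict.
Trained networks look in the newest picture that a camera, given by its name, has taken for a name from the list of things; names that differ only in an ending like _2 or _b are one class to them, and where a whole thing is asked for, a point or a joint stands for the part that bears it (a point fixed in the world has none). Each returns a list of dicts, best first, with "conf" (0 to 1); they miss things now and then, are a little off and sometimes report something else, mostly with a low value. They report only what shows in the picture. A call takes as long as a camera call. They do not tell look-alikes from the thing itself.
- spotter.search_frame(camera, thing): "uv" ([column, row] in pixels, amid what is visible of it).
- spotter.silhouettes(camera, thing): "region" (480x640 bool, what is visible of it) and "uv" ([column, row] in pixels, amid what is visible of it).
The state is a dict: "time_s": time; "joints": joint angles; "qd": joint speeds; "joint_torque": joint torques, N m; "tcp_pos": TCP position; "eef_rot": TCP orientation; "contact_force": force on the tool from outside, world axes, zero at the start; "moment": the same for the moment, N m; "gripper_width": finger opening in m.
Only numpy, scipy, OpenCV 4.12 (cv2) and the standard library are available. Lean on these libraries where they do the work, as an engineer would, in place of code of your own. Each camera call takes 0.05 s, during which the arm holds its last target.

### The job

Load the grinding jig. With one fingertip press the long press bar down so that the spring hold-down flap is held open, and with the other finger push the steel vice jaw lying in the slide-way forward under it until it is fully home against the end stop; only then let the bar up, so that the flap comes down and clamps the jaw. Push the jaw along the slide-way only, never lift it, and leave the other things on the bench alone.

Things in the scene. Friction and masses are not known exactly. Their poses are not given: they have to be found in the camera images.
- jig: Grinding jig fixed to the bench: dark steel base plate 230 (x) x 120 (y) x 10 mm. Origin: centre of its underside, on the bench top; x is the direction the vice jaw is pushed, z up. Slide-way along x: centre line y = -32 mm, bed z = 10 mm, walls 35 mm apart inside, 6 mm thick, tops at z = 20 mm, from x = -114 to +101 mm; open at its -x end and above, except under the flap.
- stop_face (a point): Centre of the face of the end stop, a steel block closing the far end of the slide-way: x = +88 mm, y = -32 mm, z = 21 mm in the jig, axes as the jig's. Top of the block z = 36 mm.
- hinge (a point): Point on the axis of the flap's hinge rod: x = -35 mm, y = 0, z = 28 mm in the jig, axes as the jig's. Rod along x from -114 to +114 mm, tubes of 12 to 16 mm diameter on it, lugs at x = -109, +37, +109 mm (tops z = 36 mm). Nothing of the jig, flap open, stands higher than z = 58 mm.
- flap (a joint): Angle of the sprung hold-down flap about the hinge rod, rad: 0 = closed, grows as press bar goes down and nose goes up, stops at 0.62; the spring always closes it. Below 0.25 the nose bars the vice jaw's way (pushing on it does not open it); at 0.25 it rests on the vice jaw's top, at 0.45 it is 6 mm clear of it, at 0.55 9 mm. Holding 0.55 takes about 6 N pressed 30 mm out from the hinge.
- bar_mid (a point): Middle of the top face of the press bar, a steel strip that is part of the flap: 130 mm long (x = -100 to +30 mm in the jig), 3 mm thick, reaching 46 mm out from the hinge on +y. This point: x = -35 mm, 30 mm out; axes turn with the flap. Closed: bar slopes up outward 0.32 rad, here y = 28, z = 39 mm of the jig; at 0.55 it slopes down 0.23 rad, y = 29, z = 23 mm. A fingertip can press and slide along it in x.
- jaw: Vice jaw to load: plain bright steel block 76 (x) x 30 (y) x 22 (z) mm, two dark screw holes in its top, 0.3 to 0.5 kg, loose on the bed with its long side along the slide-way, top at z = 32 mm of the jig, front end short of the nose. Origin: centre of its underside; fully home it is at x = +50 mm of the jig, its front end touching the end stop.
- mate: A second vice jaw of the same shape and size, lying on the bench beside the jig; leave it alone. Origin: centre of its underside.
- tube: A cardboard tube, 52 mm diameter, 60 mm tall, standing on the bench; leave it alone. Origin: centre of its foot.
- compound_bar: A reddish bar of polishing compound in a paper sleeve, 110 x 42 x 36 mm, on the bench; leave it alone. Origin: centre of its underside.
- nose_mid (a point): The flap's black round nose, a plastic rod 10 mm in diameter, 40 mm long (x = +44 to +84 mm in the jig), over the slide-way's centre line, 32 mm from the hinge axis on the -y side, joined to the hinge by a steel plate. This point: middle of the rod; axes turn with the flap. Flap closed: its lowest line is 14 mm above the bed.
Mind the look-alikes: they are no part of the job. What is shaped like the jaw but brown is not meant.

How it is judged:
By the outcome, as a careful person would: the job done as asked, in the order asked, and still so for the second after the job is handed in, with the robot touching nothing.
It also fails if it takes over 42 s, if anything falls off the work surface, if the arm or the gripper's body presses on something with over 40 N, if the wrist force passes 120 N, or if a joint passes its speed limit or range.

## Working session

There is one attempt and no reset: what is moved stays moved. The work goes in short steps, Python scripts to look and compute and a tool call to move; the robot and the scene stay as the last step left them, time stands still between calls to the robot, and variables do not carry over. Pictures are saved under pics/ and viewed, and the job is handed in when it is done.

Besides the shell and the picture viewer there is one more tool, called after "Emit:" in YAML: its name, and indented under it one key for each argument. servo_tool: Moves the arm, as the interface text tells. Its arguments: {"type":"object","properties":{"steps":{"type":"array","items":{"type":"array","items":{"type":"array","items":{"type":"number"}}}},"jaw":{"type":"number"},"grip_force":{"type":"number"}},"required":["steps"]}

```bash
ls; mkdir -p pics; python3 - <<'E'
from plant import readout, vision, r, spotter
import cv2
print(readout.get_state(), r.nose_length)
for n in ("scene","top"):
    c=vision.capture(n); cv2.imwrite(f"pics/{n}0.png",c["img"][:,:,::-1])
    print(n,{k:v for k,v in c.items() if k!="img"})
    for t in ("jig","jaw","mate","tube","compound_bar","bar_mid","nose_mid","stop_face"):
        try: print(t,[(d["uv"],round(d["conf"],2)) for d in spotter.search_frame(n,t)])
        except Exception as e: print(t,e)
E
```

```text
pics
{'time_s': 0.0, 'joints': array([-5.08736158e+01,  2.05905160e+01,  6.33765702e-01, -2.07536729e-02,
       -7.01356266e+01, -1.65069408e+01]), 'qd': array([-0.02073137,  0.0438931 ,  0.01297768, -0.08220765,  0.03341705,
       -0.07926558]), 'joint_torque': array([ 4.46336317e-04, -5.82717705e+01,  2.93055207e+01,  6.99754760e+00,
        6.86664323e-03, -1.55706061e-04]), 'tcp_pos': array([ 0.25941347, -0.62265913,  0.24263098]), 'eef_rot': array([-8.99924559e+01, -9.41134021e-02,  1.12612370e+02]), 'contact_force': array([-0.38334196, -0.85235682,  1.29962925]), 'moment': array([0.07826804, 0.02469657, 0.03791017]), 'gripper_width': 0.08756484634835847} 0.017
scene {'fx': 462.8563711634628, 'fy': 462.8563711634628, 'cx': 310.51405534596654, 'cy': 246.40867622958498, 'rvec': array([ 2.09248327,  1.48111378, -0.51236763]), 'tvec': array([-0.23676589, -0.36712877,  1.13570341])}
jig [([262.9, 275.7], 0.65)]
jaw [([213.0, 191.5], 0.81), ([169.8, 351.1], 0.77), ([240.0, 259.1], 0.68), ([159.5, 226.7], 0.63), ([268.6, 249.2], 0.22)]
mate [([174.8, 270.5], 0.92), ([370.5, 272.6], 0.19)]
tube [([269.1, 338.3], 0.96)]
compound_bar [([371.4, 272.2], 0.84)]
bar_mid []
nose_mid [([271.2, 250.6], 0.69)]
stop_face [([265.9, 276.0], 0.77)]
top {'fx': 569.8014426238195, 'fy': 569.8014426238195, 'cx': 326.74066494849836, 'cy': 233.84595991056972, 'rvec': array([ 2.17173435, -2.14329387,  0.13617012]), 'tvec': array([0.0488268 , 0.56330343, 0.9106394 ])}
jig [([370.3, 247.5], 0.6)]
jaw [([394.9, 263.9], 0.87), ([465.6, 342.6], 0.8), ([406.0, 370.8], 0.78), ([481.1, 186.2], 0.69)]
mate [([459.3, 271.2], 0.94), ([371.5, 249.3], 0.73), ([364.5, 258.0], 0.53)]
tube [([395.2, 150.8], 0.65)]
compound_bar [([393.1, 151.0], 0.69), ([278.6, 204.8], 0.67)]
bar_mid [([366.8, 259.1], 0.58)]
nose_mid [([369.3, 258.9], 0.7)]
stop_face [([368.5, 249.2], 0.64)]
```

View pics/scene0.png

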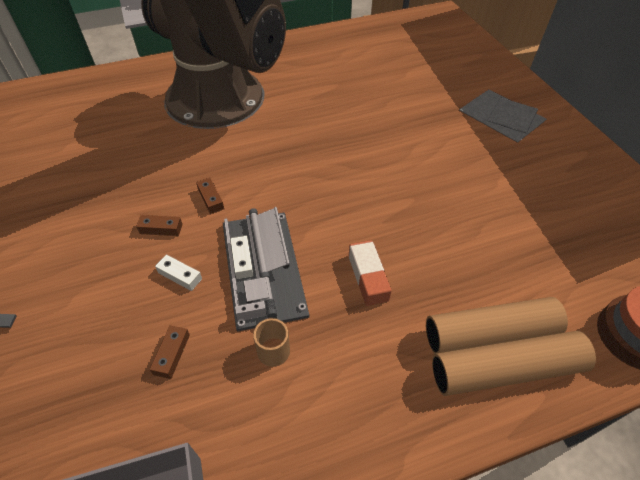

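View pics/top0.png

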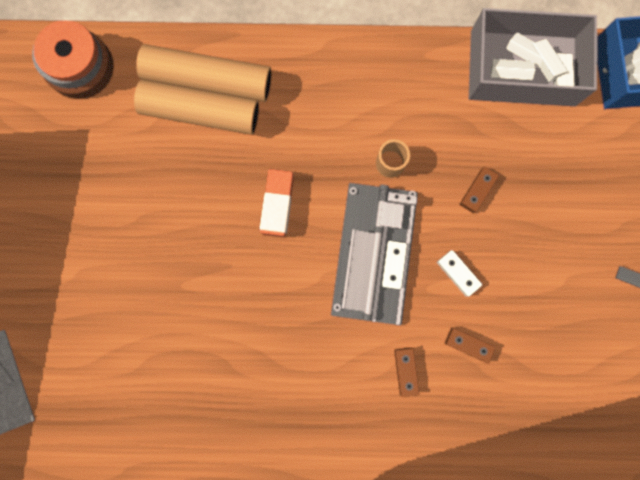

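```bash
python3 - <<'E'
import cv2
a=cv2.imread("pics/top0.png")[150:370,270:500]; cv2.imwrite("pics/topc.png",cv2.resize(a,None,fx=2.7,fy=2.7,interpolation=cv2.INTER_CUBIC))
a=cv2.imread("pics/scene0.png")[190:350,180:400]; cv2.imwrite("pics/scenec.png",cv2.resize(a,None,fx=3.5,fy=3.5,interpolation=cv2.INTER_CUBIC))
E
```

```text
(no output)
```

View pics/topc.png

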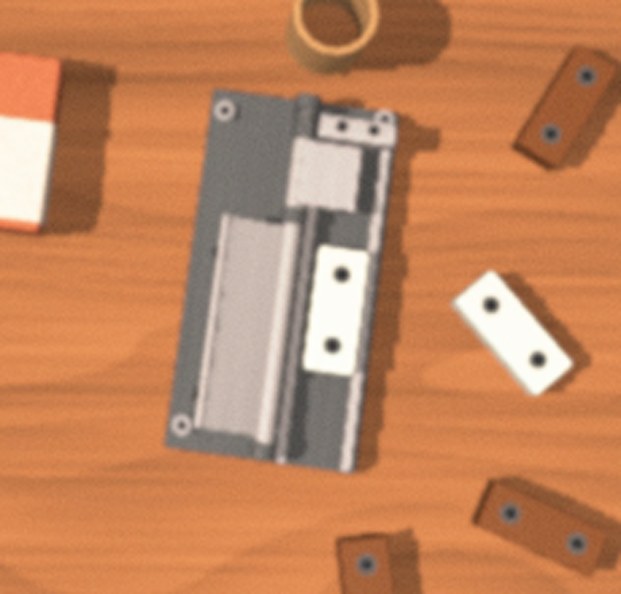

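View pics/scenec.png

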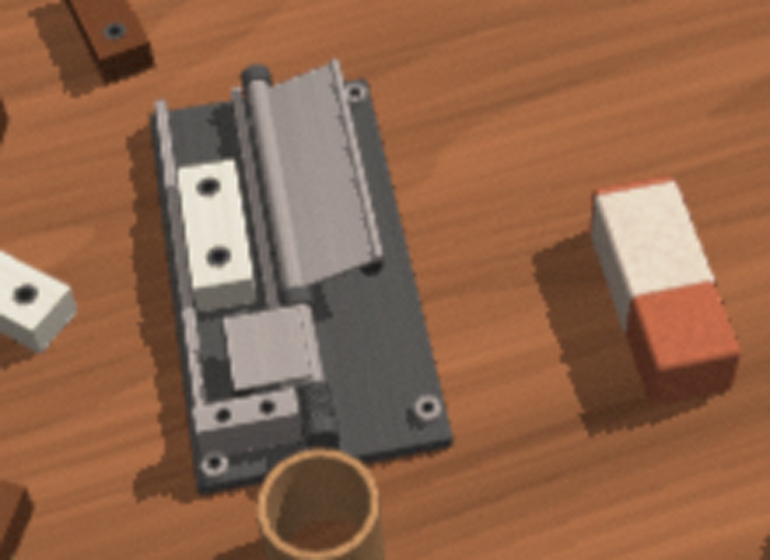

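The top view shows the jig with its +x end up: the press bar is on the left around (365,260), the bright jaw in the slide-way at (395,264), and the mate at (460,272). The brown blocks are decoys. I'll fit the jig pose from the plate corners in both views.

```bash
cat > h.py <<'E'
import numpy as np, cv2
from scipy.optimize import least_squares
def proj(c,P): return cv2.projectPoints(np.asarray(P,float),c["rvec"],c["tvec"],np.array([[c["fx"],0,c["cx"]],[0,c["fy"],c["cy"]],[0,0,1.]]),None)[0][:,0]
def J2W(p,P):
    P=np.atleast_2d(P).astype(float); c,s=np.cos(p[2]),np.sin(p[2])
    return np.c_[p[0]+c*P[:,0]-s*P[:,1],p[1]+s*P[:,0]+c*P[:,1],P[:,2]]
E
python3 - <<'E'
from h import *
from plant import vision
import pickle
S=vision.capture("scene");T=vision.capture("top")
mm=1e-3
tp=[((115,60,10),(213,92)),((-115,60,10),(166,445)),((-38-0,-60,10),None)]
T3=np.array([(115,60,10),(-115,60,10)])*mm; T2=np.array([(214,92),(166,444)])/2.7+[270,150]
S3=np.array([(115,60,10),(-115,60,10),(115,-60,10),(-115,-60,10)])*mm; S2=np.array([(452,434),(365,82),(199,482),(152,114)])/3.5+[180,190]
f=lambda p:np.r_[(proj(T,J2W(p,T3))-T2).ravel(),(proj(S,J2W(p,S3))-S2).ravel()]
for x0 in ([.55,-.1,0],):
    s=least_squares(f,x0); print(s.x,np.degrees(s.x[2]),s.fun.round(1))
p=s.x
fT=least_squares(lambda p:f(p)[:4],p).x; fS=least_squares(lambda p:f(p)[4:],p).x; print(fT,fS)
# jaw rear/front from hole positions? back-project top pixel at z=32
def back(c,uv,z):
    R=cv2.Rodrigues(c["rvec"])[0]; C=-R.T@c["tvec"]; d=R.T@np.array([(uv[0]-c["cx"])/c["fx"],(uv[1]-c["cy"])/c["fy"],1]); return C+d*(z-C[2])/d[2]
def W2J(P): c,s_=np.cos(p[2]),np.sin(p[2]); d=P[:2]-p[:2]; return np.array([c*d[0]+s_*d[1],-s_*d[0]+c*d[1]])*1000
for q in [(318,245),(369,249),(352,375),(304,370)]: print("T",W2J(back(T,np.array(q)/2.7+[270,150],.032)).round(1))
for q in [(178,167),(235,160),(252,278),(196,290)]: print("S",W2J(back(S,np.array(q)/3.5+[180,190],.032)).round(1))
for cam,n,k,o in((T,"top",2.7,(270,150)),(S,"scene",3.5,(180,190))):
    im=cv2.imread(f"pics/{n}c.png")
    def L(P,col,cl=True):
        q=((proj(cam,J2W(p,np.array(P)*mm))-o)*k).astype(int); cv2.polylines(im,[q],cl,col,1)
    L([(115,60,10),(-115,60,10),(-115,-60,10),(115,-60,10)],(0,255,0))
    L([(-114,-55.5,20),(101,-55.5,20),(101,-49.5,20),(-114,-49.5,20)],(0,0,255))
    L([(-114,0,28),(114,0,28)],(255,0,0))
    L([(88,-49,36),(88,-15,36)],(255,0,255)); L([(-100,43.6,43),(30,43.6,43)],(255,255,0))
    cv2.imwrite(f"pics/{n}o.png",im)
np.save("jig.npy",p)
E
```

```text
[ 0.53412996 -0.02544463 -0.12475302] -7.147821449079461 [-0.7 -1.7 -1.1  1.4  0.3  0.7  0.2 -1.8 -1.   1.2 -1.4 -0.7]
[ 0.53396991 -0.02700619 -0.12485466] [ 0.53420255 -0.02461731 -0.1257072 ]
T [ 21.  -17.5]
T [ 22.9 -48.9]
T [-55.3 -47.9]
T [-56.3 -18.6]
S [-54.8 -46.6]
S [-53.1 -17.7]
S [ 21.5 -19. ]
S [ 22.7 -46.3]
```

View pics/topo.png

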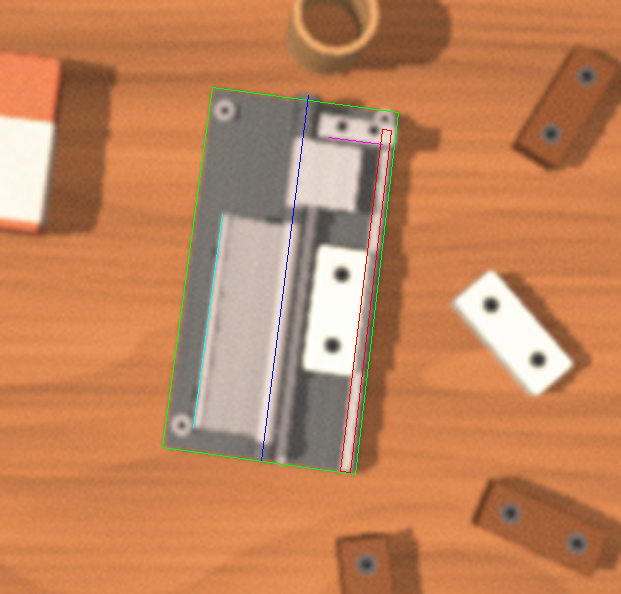

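View pics/sceneo.png

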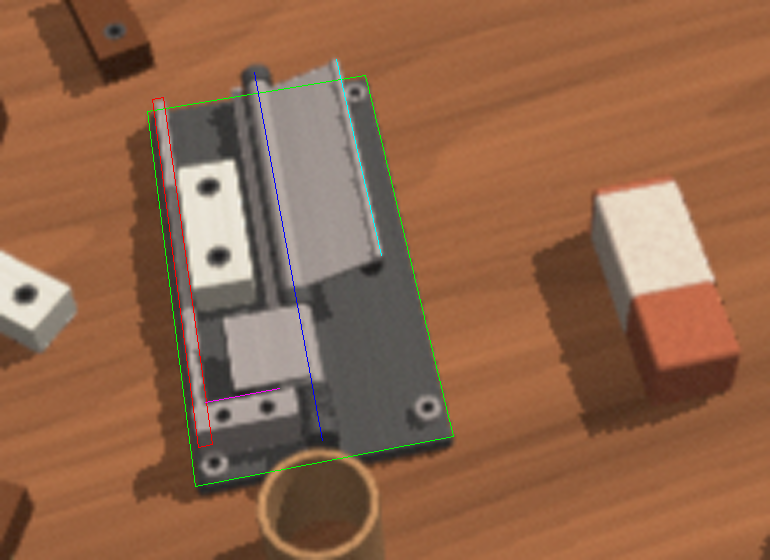

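```bash
cat >> h.py <<'E'
from scipy.spatial.transform import Rotation as Ro
def tj():
    "TCP in jig frame mm, tool rot rel. to ideal (deg), in tool order; force in jig axes"
    from plant import readout
    p=np.load("jig.npy"); s=readout.get_state(); c,n=np.cos(p[2]),np.sin(p[2])
    Rj=np.array([[c,-n,0],[n,c,0],[0,0,1]])
    q=Rj.T@(s["tcp_pos"]-np.r_[p[:2],0])*1000
    R=Ro.from_euler("xyz",s["eef_rot"],degrees=True).as_matrix()
    ideal=Rj@np.array([[0,0,-1],[1,0,0],[0,-1,0.]])
    e=Ro.from_matrix(R.T@ideal).as_rotvec(degrees=True)
    print("t",round(s["time_s"],2),"jig",q.round(1),"tip z",round(q[2]-17,1),"turn needed(tool)",e.round(2),"F jig",(Rj.T@s["contact_force"]).round(1),"w",round(s["gripper_width"]*1000,1))
E
python3 -c "
from h import *; tj()"
```

```text
t 1.0 jig [-198.  -627.1  243.6] tip z 226.6 turn needed(tool) [-0.   29.77 -0.  ] F jig [-0.9  0.4 -0.5] w 87.8
```

Emit:
servo_tool:
  steps:
    - [[0, 0, 0, 0, 0.13, 0], [0, 0, 0, 0, 0.13, 0], [0, 0, 0, 0, 0.13, 0], [0, 0, 0, 0, 0.13, 0], [0.045, 0.0065, -0.0088, 0, 0, 0], [0.045, 0.0065, -0.0088, 0, 0, 0], [0.045, 0.0065, -0.0088, 0, 0, 0], [0.045, 0.0065, -0.0088, 0, 0, 0], [0.045, 0.0065, -0.0088, 0, 0, 0], [0.045, 0.0065, -0.0088, 0, 0, 0], [0.045, 0.0065, -0.0088, 0, 0, 0], [0.045, 0.0065, -0.0088, 0, 0, 0], [0.045, 0.0065, -0.0088, 0, 0, 0], [0.045, 0.0065, -0.0088, 0, 0, 0], [0.045, 0.0065, -0.0088, 0, 0, 0], [0.045, 0.0065, -0.0088, 0, 0, 0], [0.045, 0.0065, -0.0088, 0, 0, 0], [0.045, 0.0065, -0.0088, 0, 0, 0], [0, 0, 0, 0, 0, 0], [0, 0, 0, 0, 0, 0]]
  jaw: 113
  grip_force: 20

```text
time_s: 3.0
tcp_pos: [0.4606, -0.0124, 0.1524]
eef_rot: [-90.0, 0.0, 83.0]
contact_force: [-0.1, -0.0, 0.5]
gripper_width: 0.0491
```

```bash
python3 - <<'E'
from h import *; tj()
from plant import vision
c=vision.capture("wrist"); cv2.imwrite("pics/w1.png",c["img"][:,:,::-1]); print(c["tool_from_camera"].round(3),c["fx"],c["cx"],c["cy"])
E
```

```text
t 3.0 jig [-74.6   3.8 152.4] tip z 135.4 turn needed(tool) [-0.03  0.12 -0.01] F jig [-0.1 -0.   0.5] w 49.1
[[ 1.     0.    -0.    -0.   ]
 [ 0.    -0.277  0.961 -0.142]
 [ 0.    -0.961 -0.277  0.074]
 [ 0.     0.     0.     1.   ]] 399.102974693966 323.214806368955 232.03189068238868
```

View pics/w1.png

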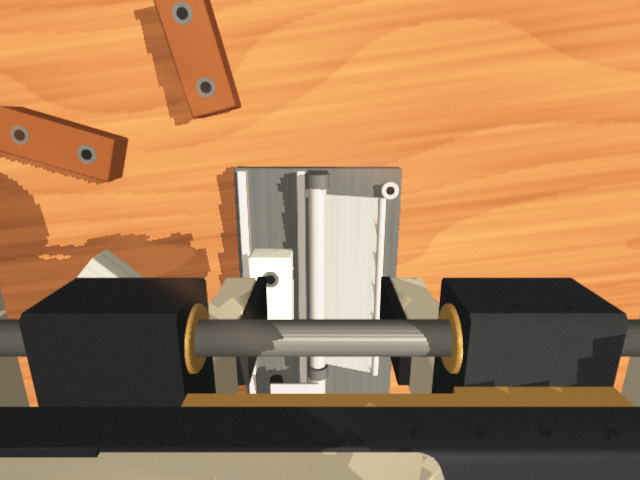

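The wrist view, from the jig's -x end, shows the plate's near edge at row 167 with corners at (237,168) and (401,167). The jaw's rear edge is at row 249, columns 249-293. I'll check the fit against it.

```bash
python3 - <<'E'
from h import *
from plant import vision,readout
s=readout.get_state(); c=vision.capture("wrist")
Rt=Ro.from_euler("xyz",s["eef_rot"],degrees=True).as_matrix(); M=np.eye(4);M[:3,:3]=Rt;M[:3,3]=s["tcp_pos"]
W=np.linalg.inv(M@c["tool_from_camera"]); c["rvec"]=cv2.Rodrigues(W[:3,:3])[0]; c["tvec"]=W[:3,3]
p=np.load("jig.npy")
P=np.array([(-115,60,10),(-115,-60,10),(-114,-55.5,20),(-114,-49.5,20),(-55,-17,32),(-55,-47,32),(-114,0,28)])/1e3
print(proj(c,J2W(p,P)).round(1))
im=c["img"][:,:,::-1].copy()
for P in ([(115,60,10),(-115,60,10),(-115,-60,10),(115,-60,10)],[(21,-17,32),(-55,-17,32),(-55,-47,32),(21,-47,32)],[(30,43.6,43),(-100,43.6,43),(-100,5,30)],[(-114,-55.5,20),(0,-55.5,20),(0,-49.5,20),(-114,-49.5,20)]):
    cv2.polylines(im,[proj(c,J2W(p,np.array(P)/1e3)).astype(int)],False,(0,255,0),1)
im=cv2.resize(im[150:400,200:440],None,fx=2.4,fy=2.4);cv2.imwrite("pics/w1o.png",im)
E
```

```text
[[404.6 167.6]
 [235.2 167.4]
 [238.7 170.7]
 [247.5 170.7]
 [295.3 257.9]
 [252.3 257.8]
 [319.6 172.3]]
```

View pics/w1o.png

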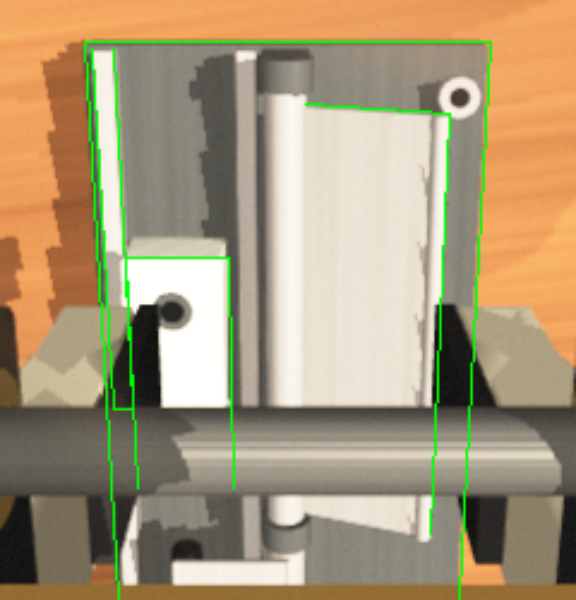

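Emit:
servo_tool:
  steps:
    - [[0, 0.02, 0, 0, 0.002, 0], [0, 0.025, 0, 0, 0, 0], [0, 0.025, 0, 0, 0, 0], [0, 0.015, 0, 0, 0, 0], [0, 0.005, 0, 0, 0, 0], [0, 0.005, 0, 0, 0, 0], [0, 0.005, 0, 0, 0, 0], [0, 0.004, 0, 0, 0, 0], [0, 0, 0, 0, 0, 0], [0, 0, 0, 0, 0, 0]]

```text
time_s: 4.1
tcp_pos: [0.4611, -0.0131, 0.0491]
eef_rot: [-90.1, -0.0, 82.7]
contact_force: [-0.1, 0.2, 2.9]
gripper_width: 0.049
```

```bash
python3 - <<'E'
from h import *; tj()
from plant import vision
for n in("scene","wrist"):
    c=vision.capture(n)["img"][:,:,::-1]
    if n=="scene": c=cv2.resize(c[190:350,150:370],None,fx=3.5,fy=3.5)
    cv2.imwrite(f"pics/{n}2.png",c)
E
```

```text
t 4.1 jig [-74.    3.1  49.1] tip z 32.1 turn needed(tool) [ 0.07 -0.12  0.03] F jig [-0.1  0.2  2.9] w 49.0
```

View pics/scene2.png

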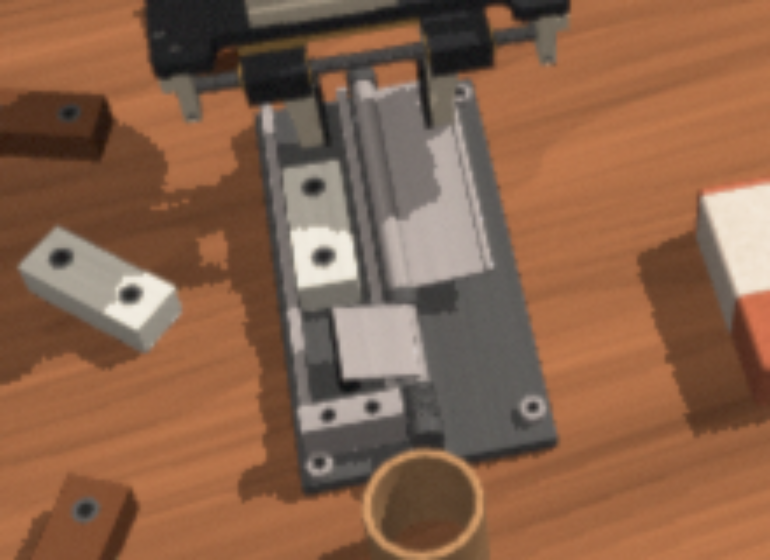

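View pics/wrist2.png

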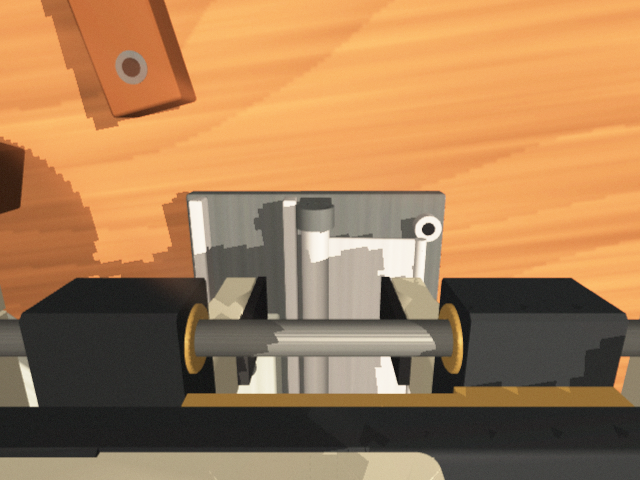

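The press finger has reached the bar (2.9 N) and the nose has started to lift. The other finger stands behind the jaw. I'll press on down.

Emit:
servo_tool:
  steps:
    - [[0, 0.003, 0, 0, 0, 0], [0, 0.003, 0, 0, 0, 0], [0, 0.002, 0, 0, 0, 0], [0, 0.001, 0, 0, 0, 0], [0, 0, 0, 0, 0, 0], [0, 0, 0, 0, 0, 0]]

```text
time_s: 4.8
tcp_pos: [0.461, -0.0133, 0.0397]
eef_rot: [-90.1, -0.0, 82.7]
contact_force: [0.4, -0.5, 6.0]
gripper_width: 0.0486
```

```bash
cat > shot.py <<'E'
import sys
from h import *; tj()
from plant import vision
c=vision.capture("scene")["img"][:,:,::-1]
cv2.imwrite(f"pics/{sys.argv[1]}.png",cv2.resize(c[200:330,180:340],None,fx=4.5,fy=4.5,interpolation=cv2.INTER_CUBIC))
E
python3 shot.py s3
```

```text
t 4.8 jig [-74.    2.9  39.7] tip z 22.7 turn needed(tool) [ 0.05 -0.12  0.01] F jig [ 0.4 -0.4  6. ] w 48.6
```

View pics/s3.png

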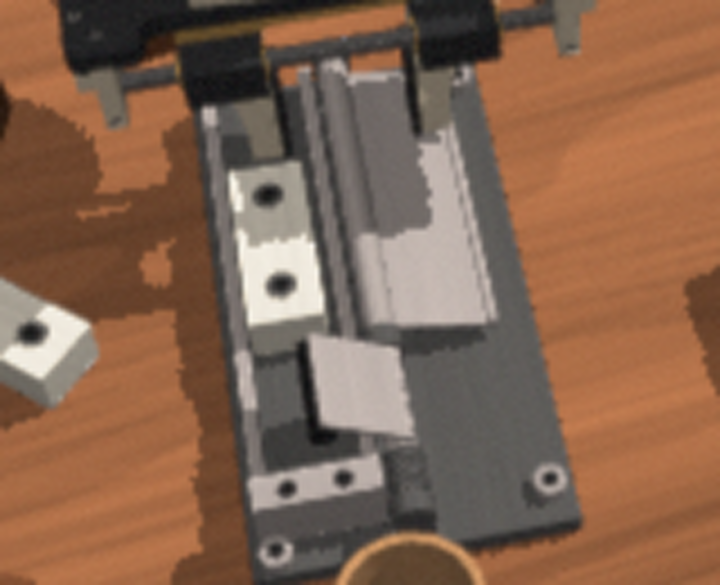

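The nose is lifted clear and the force is 6.0 N, which is what 0.55 rad should take. Now I'll push.

Emit:
servo_tool:
  steps:
    - [[0, 0, -0.003, 0, 0, 0], [0, 0, -0.003, 0, 0, 0], [0, 0, -0.003, 0, 0, 0], [0, 0, -0.003, 0, 0, 0], [0, 0, -0.003, 0, 0, 0], [0, 0, -0.003, 0, 0, 0], [0, 0, -0.003, 0, 0, 0], [0, 0, -0.003, 0, 0, 0], [0, 0, -0.003, 0, 0, 0], [0, 0, -0.003, 0, 0, 0], [0, 0, 0, 0, 0, 0]]

```text
time_s: 5.95
tcp_pos: [0.4886, -0.0177, 0.0389]
eef_rot: [-89.8, 0.1, 82.7]
contact_force: [-4.3, 0.4, 6.9]
gripper_width: 0.0487
```

```bash
python3 shot.py s4
```

```text
t 5.95 jig [-46.2   2.   38.9] tip z 21.9 turn needed(tool) [-0.19 -0.16 -0.07] F jig [-4.3 -0.1  6.9] w 48.7
```

View pics/s4.png

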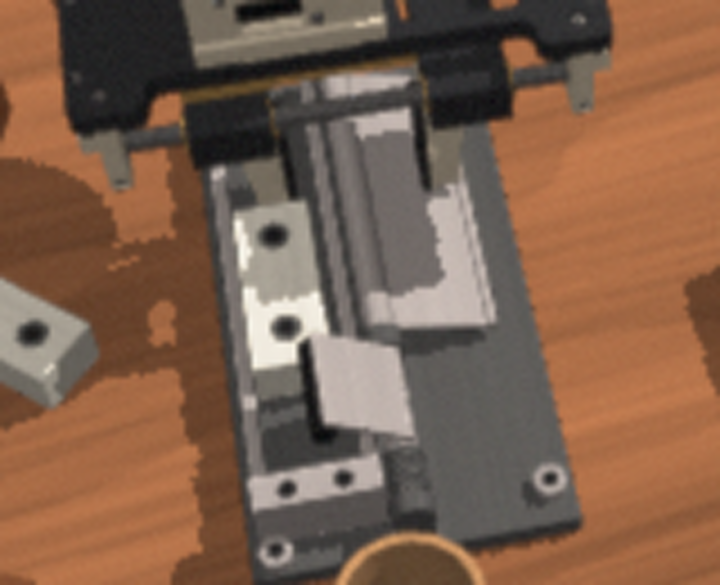

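Emit:
servo_tool:
  steps:
    - [[0.0005, 0, -0.003, 0, -0.001, 0], [0.0005, 0, -0.003, 0, -0.001, 0], [0, -0.0005, -0.003, 0, -0.001, 0], [0, 0, -0.003, 0, 0, 0], [0, 0, -0.003, 0, 0, 0], [0, 0, -0.003, 0, 0, 0], [0, 0, -0.003, 0, 0, 0], [0, 0, -0.003, 0, 0, 0], [0, 0, -0.003, 0, 0, 0], [0, 0, -0.003, 0, 0, 0], [0, 0, -0.003, 0, 0, 0], [0, 0, -0.003, 0, 0, 0], [0, 0, -0.003, 0, 0, 0], [0, 0, -0.002, 0, 0, 0], [0, 0, 0, 0, 0, 0]]

```text
time_s: 7.5
tcp_pos: [0.5293, -0.0217, 0.0393]
eef_rot: [-89.8, 0.1, 82.9]
contact_force: [-4.7, 0.5, 4.8]
gripper_width: 0.0484
```

```bash
python3 shot.py s5
```

```text
t 7.5 jig [-5.3  3.1 39.3] tip z 22.3 turn needed(tool) [-0.2   0.01 -0.06] F jig [-4.7 -0.1  4.8] w 48.4
```

View pics/s5.png

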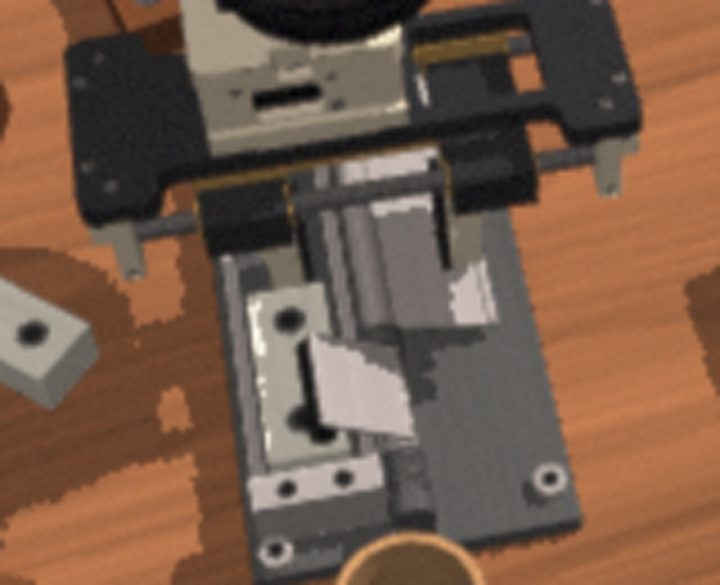

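Emit:
servo_tool:
  steps:
    - [[0, 0, -0.002, 0, 0, 0], [0, 0, -0.001, 0, 0, 0], [0, 0, -0.001, 0, 0, 0], [0, 0, -0.001, 0, 0, 0], [0, 0, -0.001, 0, 0, 0], [0, 0, 0, 0, 0, 0]]

```text
time_s: 8.15
tcp_pos: [0.5349, -0.0224, 0.0393]
eef_rot: [-89.8, 0.1, 82.9]
contact_force: [-4.8, 0.7, 6.3]
gripper_width: 0.0488
```

```bash
python3 -c "
from h import *; tj()"
```

```text
t 8.15 jig [ 0.4  3.1 39.3] tip z 22.3 turn needed(tool) [-0.22  0.01 -0.07] F jig [-4.9  0.1  6.3] w 48.8
```

Emit:
servo_tool:
  steps:
    - [[0, 0, -0.001, 0, 0, 0], [0, 0, -0.0005, 0, 0, 0], [0, 0, -0.0005, 0, 0, 0], [0, 0, 0, 0, 0, 0]]

```text
time_s: 8.55
tcp_pos: [0.5355, -0.0226, 0.0391]
eef_rot: [-89.6, 0.1, 82.8]
contact_force: [-9.0, 4.1, 9.5]
gripper_width: 0.0485
```

```bash
python3 -c "
from h import *; tj()"
```

```text
t 8.55 jig [ 1.   3.  39.1] tip z 22.1 turn needed(tool) [-0.35 -0.04 -0.09] F jig [-9.4  2.9  9.5] w 48.5
```

Emit:
servo_tool:
  steps:
    - [[0, 0, -0.001, 0, 0, 0], [0, 0, -0.001, 0, 0, 0], [0, 0, 0, 0, 0, 0]]

```text
time_s: 8.85
tcp_pos: [0.5358, -0.0229, 0.0388]
eef_rot: [-89.5, 0.1, 82.8]
contact_force: [-15.1, 7.4, 14.6]
gripper_width: 0.0487
```

```bash
python3 shot.py s6
```

```text
t 8.85 jig [ 1.3  2.7 38.8] tip z 21.8 turn needed(tool) [-0.52 -0.09 -0.11] F jig [-15.9   5.5  14.6] w 48.7
```

View pics/s6.png

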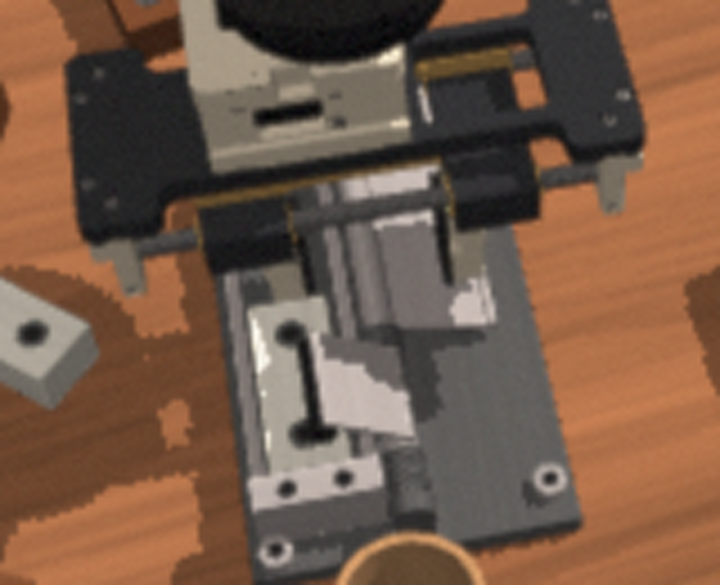

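The jaw's front end meets the stop at row ~470 in the crop, and the force climbs stiffly while the tool hardly advances, so it's home. I'll back off with the bar still held, then lift.

Emit:
servo_tool:
  steps:
    - [[0, 0, 0.002, 0, 0, 0], [0, 0, 0.002, 0, 0, 0], [0, 0, 0.002, 0, 0, 0], [0, 0, 0.002, 0, 0, 0], [0, 0, 0, 0, 0, 0], [0, 0, 0, 0, 0, 0]]

```text
time_s: 9.5
tcp_pos: [0.5346, -0.0213, 0.0407]
eef_rot: [-90.2, -0.0, 82.9]
contact_force: [2.1, -1.3, 6.1]
gripper_width: 0.049
```

```bash
python3 shot.py s7
```

```text
t 9.5 jig [-0.   4.2 40.7] tip z 23.7 turn needed(tool) [0.17 0.07 0.04] F jig [ 2.2 -1.   6.1] w 49.0
```

View pics/s7.png

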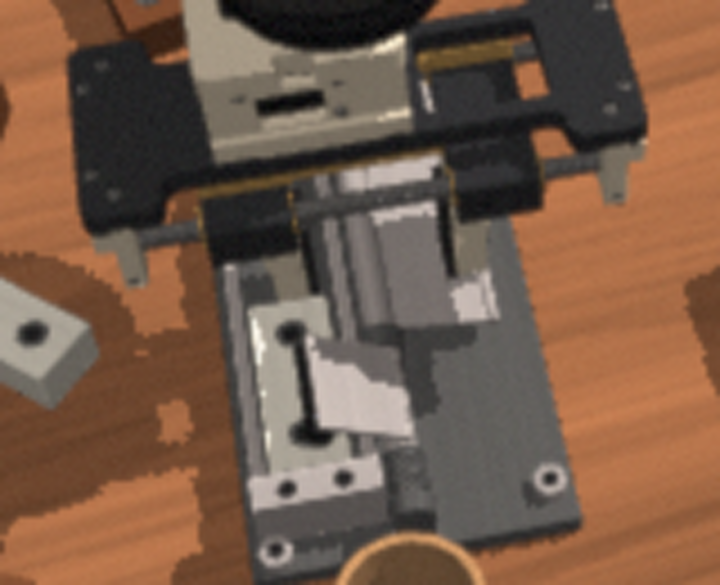

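Emit:
servo_tool:
  steps:
    - [[0, 0, 0.002, 0, 0, 0], [0, 0, 0.002, 0, 0, 0], [0, -0.003, 0, 0, 0, 0], [0, -0.003, 0, 0, 0, 0], [0, -0.003, 0, 0, 0, 0], [0, -0.003, 0, 0, 0, 0], [0, -0.004, 0, 0, 0, 0], [0, -0.005, 0, 0, 0, 0], [0, -0.01, 0, 0, 0, 0], [0, -0.02, 0, 0, 0, 0], [0, -0.03, 0, 0, 0, 0], [0, -0.04, 0, 0, 0, 0], [0, -0.04, 0.02, 0, 0, 0], [0, 0, 0.05, 0, 0, 0], [0, 0, 0.05, 0, 0, 0], [0, 0, 0, 0, 0, 0]]

```text
time_s: 11.15
tcp_pos: [0.4044, -0.007, 0.2016]
eef_rot: [-90.0, -0.1, 82.9]
contact_force: [1.9, 0.9, -0.3]
gripper_width: 0.0487
```

```bash
python3 shot.py s8; python3 - <<'E'
from h import *
from plant import vision
im=vision.capture("top")["img"][:,:,::-1]; cv2.imwrite("pics/t8.png",cv2.resize(im[150:370,270:500],None,fx=2.7,fy=2.7,interpolation=cv2.INTER_CUBIC))
E
```

```text
t 11.15 jig [-131.     2.2  201.6] tip z 184.6 turn needed(tool) [-0.03  0.04  0.1 ] F jig [ 1.8  1.1 -0.3] w 48.7
```

View pics/s8.png

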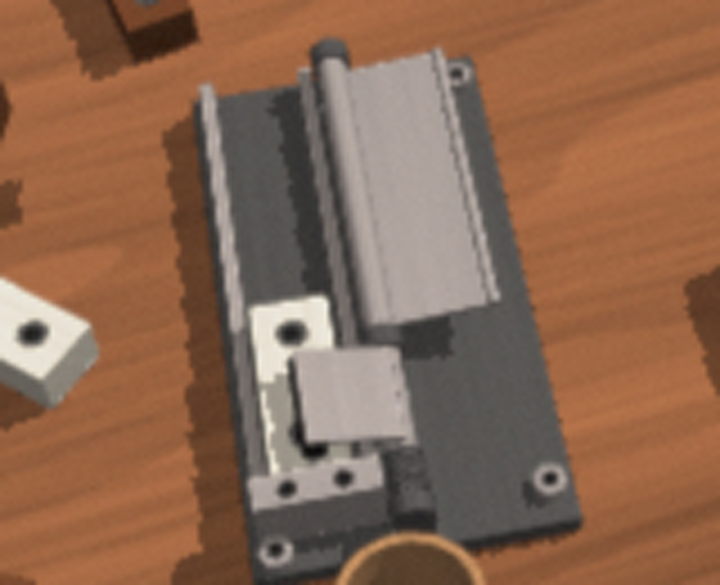

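View pics/t8.png

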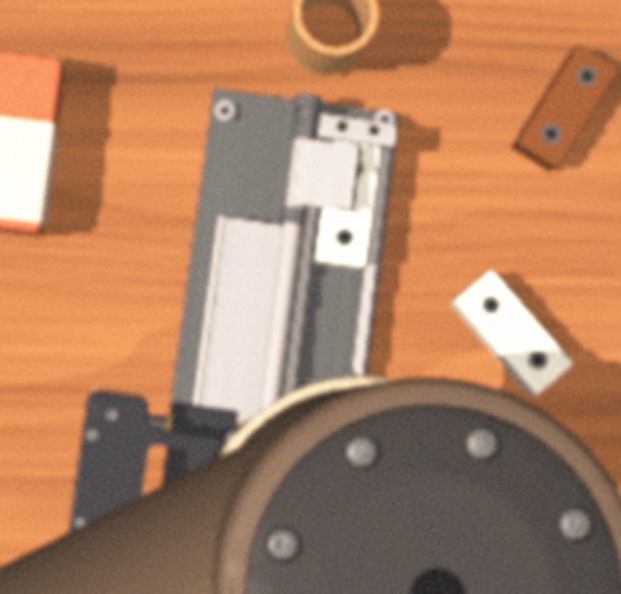

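```bash
python3 - <<'E'
from h import *
from plant import vision
p=np.load("jig.npy");S=vision.capture("scene");T=vision.capture("top")
# predicted pixels for the home pose, in crop coordinates: rear top edge, plus stop face top edge, jaw front top edge
P=np.array([(12,-17,32),(12,-47,32),(88,-47,32),(88,-49,36),(88,-15,36)])/1e3
print("T",((proj(T,J2W(p,P))-[270,150])*2.7).round(0).tolist()); print("S",((proj(S,J2W(p,P))-[180,200])*4.5).round(0).tolist())
E
```

```text
T [[315.0, 259.0], [364.0, 266.0], [379.0, 145.0], [383.0, 145.0], [328.0, 137.0]]
S [[326.0, 291.0], [247.0, 305.0], [271.0, 477.0], [264.0, 472.0], [359.0, 454.0]]
```

```bash
python3 -c "
from plant import r; print(r.close_job())"
```

```text
the job is handed in; nothing more can be done
None
```

The jaw is loaded in the jig and clamped, and I handed the job in at about 11 s of the 42 s allowed; no verdict is reported.

**What I did:**
1. I pressed the bar with one finger until the force read 6 N with the fingertip about 23 mm above the bench. By your figures that is a flap angle of about 0.55 rad.
2. With the other finger I pushed the jaw about 67 mm along the slide-way under the raised nose.
3. I stopped when the force along the slide-way rose to about 16 N while the tool hardly advanced.
4. I backed the finger off the jaw with the bar still held down, then raised the tool so that the flap closed.

**Last checks:**
- **Clamped:** both camera views show the flap's nose resting on the jaw and the jaw's front end against the stop.
- **Fully home:** the jaw's rear edge matches the predicted home position to within about 1 to 1.5 mm. The two cameras disagree in opposite directions, which is within their calibration. The fingertip stopped about 1 mm short of where I expected, which my jig fit could also account for.
- **Nothing else touched:** the arm stood clear of everything, and the mate, tube and compound bar look unmoved in the pictures.
- **Forces:** the highest wrist reading I saw was about 22 N, well under the 120 N limit.

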